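# Roll-test two slab rollers on a ramp

### The arm

A 7-joint arm with a two-finger parallel gripper is mounted at the origin on the work surface; the furniture and walls round the work are solid. World frame = base frame: x ahead of the robot, y to its left, z up, the work surface at z = 0. Lengths are in mm, angles in degrees, forces in N, time in s.
With the tool pointing down it reaches from about 400 to 850 mm from the base axis. Payload 10.4 kg.
Tool frame: the origin (TCP) lies between the finger pads; the fingertips stand 14 mm ahead of it and the grasp point (between the pads) lies 5 mm behind it; z points along the fingers, y is the line along which they close (so a half turn about z gives the same grasp; the last joint's range is limited). The gripper opens to 87 mm and grips with 3 to 60 N. Pads are 19 mm wide; open, the fingers measure 117 mm over their backs; the gripper's body (75 mm by 190 mm) begins 51 mm behind the grasp point.
Start: joints at [-76.009, 19.034, -3.707, 83.658, 1.238, 77.344, -5.071], TCP at [164.764, 602.912, 236.576] pointing down, gripper open.
Joint ranges: [-148.97, 148.97], [-28.65, 121.19], [-84.17, 76.75], [9.2, 138.47], [-72.65, 252.65], [3.7, 117.97], [-149.18, 149.18]. Speed limits (degrees/s): [127.2, 127.2, 159.86, 159.86, 180, 180, 180].

### API

Orientations are given as a 3x3 rotation matrix whose columns are the frame's x, y, z axes.
In Python, from workcell import robot gives the robot as it stands.
- The arm moves only by the shell command python3 -m inch 'ROWS' [FORCE]. ROWS is JSON, a list that holds one entry, the list of rows, each a list of 5 numbers: the finger opening in m, from 0 to 0.087, then the shift along the tool's x, y, z in m, then the turn about the tool's z in degrees. A call has exactly 8 rows; each row is the pose to reach, as a shift and turn from the pose commanded when the call began, along the tool's axes at that moment; what a row does not reach only later rows make up. A row lasts 1/8 s, in which the tool goes at most 62.5 mm and 10.7 degrees, less where a joint would pass 70% of its speed; a pose out of reach is approached as far as the arm can. A call with a gripper value outside its range is refused whole. The fingers move at their own pace and stop on an object; FORCE is the grip in N (left out, the last holds). Time passes only in rows, so rows that repeat a pose let the fingers close, or fill a call up. It gives the time, the measured TCP pose, the force, the opening and the grip force at its end, in the units of the state.
- robot.observe(): the state, without advancing time (a new reading comes with each control period).
- robot.get_image(name): name is "scene" or "side" or "wrist"; returns a dict with "color" (384x512x3 uint8, red, green, blue), "intrinsics" (3x3 intrinsics, pixels), "rvec" (rotation vector, rad) and "tvec" (3), from world to camera coordinates, as OpenCV has them. Camera axes: x right, y down, z forward; pixel columns grow to the right and rows downward; lengths in mm; the calibration is good to about 2 mm. A picture is of the moment at which its call begins. There is no depth.
- robot.sign_off(): hands the job in; it is judged then, once.
Trained networks look in a picture, given as the dict that the camera call returned (one of the last four; its "shot" number tells which), for a name from the list of things; names that differ only in an ending like _2 or _b are one class to them, and where a whole thing is asked for, a point or a joint stands for the part that bears it (a point fixed in the world has none). Each returns a list of dicts, best first, with "p" (0 to 1); they miss things now and then, are a little off and sometimes report something else, mostly with a low value. They report only what shows in the picture. A call takes as long as a camera call.
- robot.trace(thing, picture): "pixels" (384x512 bool, what is visible of it) and "pixel" ([column, row] in pixels, amid what is visible of it).
The state is a dict: "time": time; "qpos": joint angles; "qvel": joint speeds; "joint_efforts": joint torques, N m; "tool_pos": TCP position; "ee_rot": TCP orientation; "wrist_force": force on the tool from outside, world axes, zero at the start; "moment": the same for the moment, N m; "width": opening from 0.0 (shut) to 1.0 (fully open); "grasp_force": force on a finger pad.
Only numpy, scipy, OpenCV 4.12 (cv2) and the standard library are available. Lean on these libraries where they do the work, as an engineer would, in place of code of your own. Each camera call takes 0.05 s, during which the arm holds its last target. There are 200 camera calls.

### The job

Find out which of the two aluminium rollers is still round: one after the other, lay each roller crosswise on the upper half of the ramp and let go. The round one must roll down by itself into the caged box at the ramp's foot; take the worn one, which stays on the ramp, off again and lay it in the open grey tray. Leave the other things on the bench alone.

Things in the scene. Friction and masses are not known exactly. Their poses are not given: they have to be found in the camera images.
- roller_1_center (a point): centre of one of two bare aluminium rollers, 80 mm long, 26 mm in diameter, about 120 g; its x axis is the roller's axis. One is truly round, the other worn: two opposite full-length flats, up and down at the start, leave it 20 mm thick. They change places from start to start; the ramp tells which is which. It starts in a notch of the rack, axis along the rack's x, centre 20 mm (worn) or 23 mm (round) above the bench.
- roller_2_center (a point): centre of the other roller; all that is said of the first holds for it too. Let go on the ramp, the round roller rolls off at once; the worn one stays where it is laid, on its flat.
- ramp: fixed ramp, caged box at its foot; origin on the bench under the deck's middle, z up. The deck falls at 10 degrees along the ramp's -y (to the robot's left): y from +118 to -118 mm, 96 mm wide (x), between cheeks 9 mm thick that stand 6 mm above it; its surface is 67 mm above the bench at the upper end, 25 mm at the foot.
- ramp_lay (a point): point on the deck's surface, on its centre line, 48 mm below the upper edge (ramp y = +70 mm), 58 mm above the bench: a good place to lay a roller, its axis along the ramp's x.
- ramp_foot (a point): point on the deck's surface at the middle of its lower edge, at the mouth of the catch box (42 mm high). The box runs on from here, from ramp y = -118 to -193 mm inside; its floor is 21 mm lower than this point, its walls are 75 mm high, and bars 13 mm apart roof it, so only the deck leads into it.
- rack: fixed wooden rack, 85 mm (x) by 150 mm (y), 16 mm high; origin on the bench under its centre. Two rails along its y, 9 mm thick, at x = -28 and +28 mm, carry the rollers in notches at y = -45 and +45 mm; the notch bottoms are 10 mm above the bench and the middle between the rails is free for fingers, but for a 6 mm high strip at y = 0.
- tray: fixed open grey tray, 130 mm (x) by 150 mm (y), 35 mm high, walls and floor 5 mm thick; origin on the bench under its centre.
- wax: wax crayon in its sleeve, 19 x 68 x 19 mm, lying loose on the robot's side of the gap between rack and tray; origin under its centre. Not part of the job.
- oiler: small white oil bottle with a red nozzle, 47 mm wide, 134 mm high, standing loose at the left edge; origin under its centre. Not part of the job.

How it is judged:
By the outcome, as a careful person would: the job done as asked, in the order asked, and still so for the second after the job is handed in, with the robot touching nothing.
It also fails if it takes over 62 s, if anything falls off the work surface, if the arm or the gripper's body presses on something with over 40 N, if the wrist force passes 120 N, or if a joint passes its speed limit or range.

## Working session

There is one attempt and no reset: what is moved stays moved. The work goes in short steps, Python scripts to look and compute and a shell command to move; the robot and the scene stay as the last step left them, time stands still between calls to the robot, and variables do not carry over. Pictures are saved under pics/ and viewed, at most 10 in all, crops included, and the job is handed in when it is done.

```bash
ls; mkdir -p pics
cat > h.py <<'E'
import numpy as np, cv2
from workcell import robot
def cam(im):
    return np.array(im["intrinsics"],float),cv2.Rodrigues(np.array(im["rvec"],float))[0],np.array(im["tvec"],float).ravel()
def ray(im,px,z):
    K,R,t=cam(im); c=-R.T@t; d=R.T@np.linalg.inv(K)@np.array([px[0],px[1],1.])
    return c+d*(z-c[2])/d[2]
def proj(im,P):
    K,R,t=cam(im); q=K@(R@np.array(P,float)+t); return q[:2]/q[2]
def save(im,n): cv2.imwrite(f"pics/{n}.png",cv2.cvtColor(np.array(im["color"]),cv2.COLOR_RGB2BGR))
E
python3 - <<'E'
from h import *
s=robot.observe(); print(s["time"],s["tool_pos"],np.round(s["ee_rot"],3).tolist(),s["width"])
ims={}
for n in("scene","side"):
    im=robot.get_image(n); ims[n]=im; save(im,n+"0")
    K,R,t=cam(im); print(n,"cam at",np.round(-R.T@t))
    for th,z in(("roller_1_center",22),("ramp",45),("rack",10),("tray",15),("wax",10),("oiler",60)):
        for d in robot.trace(th,im)[:3]:
            m=np.array(d["pixels"]).astype(np.uint8)
            print(th,round(d["p"],2),np.round(d["pixel"]),m.sum(),np.round(ray(im,d["pixel"],z)))
a=np.hstack([np.array(ims[n]["color"]) for n in ims])
E
```

```text
pics
0.0 [164.67675444 602.52995564 235.75538597] [[-0.965, 0.264, -0.0], [0.264, 0.965, -0.001], [-0.0, -0.001, -1.0]] 0.9998169363666507
scene cam at [ 154. -369.  519.]
roller_1_center 0.75 [217. 198.] 314 [442. 355.  22.]
roller_1_center 0.29 [234. 214.] 375 [447. 272.  22.]
ramp 0.68 [336. 227.] 7589 [601. 102.  45.]
rack 0.61 [232. 222.] 395 [438. 264.  10.]
rack 0.3 [218. 197.] 342 [451. 374.  10.]
tray 0.9 [274. 270.] 5005 [441.  80.  15.]
wax 0.78 [201. 263.] 349 [326. 169.  10.]
oiler 0.55 [267. 161.] 565 [608. 402.  60.]
side cam at [ 203. 1115.  428.]
roller_1_center 0.71 [250. 221.] 430 [451. 362.  22.]
ramp 0.9 [210. 181.] 3774 [608. 223.  45.]
ramp 0.29 [286. 186.] 1586 [415. 190.  45.]
rack 0.36 [317. 202.] 251 [334. 183.  10.]
rack 0.19 [252. 222.] 443 [453. 345.  10.]
tray 0.68 [284. 184.] 1568 [440. 104.  15.]
wax 0.76 [317. 201.] 224 [334. 179.  10.]
oiler 0.59 [154. 217.] 941 [616. 477.  60.]
```

```bash
python3 -c "
import cv2
a=cv2.imread('pics/scene0.png')
cv2.imwrite('pics/scene0b.png',cv2.resize(a[110:340,150:470],None,fx=2.5,fy=2.5,interpolation=cv2.INTER_CUBIC))
b=cv2.imread('pics/side0.png')
cv2.imwrite('pics/side0b.png',cv2.resize(b[100:300,100:360],None,fx=3,fy=3,interpolation=cv2.INTER_CUBIC))"
```

```text
(no output)
```

View pics/scene0b.png

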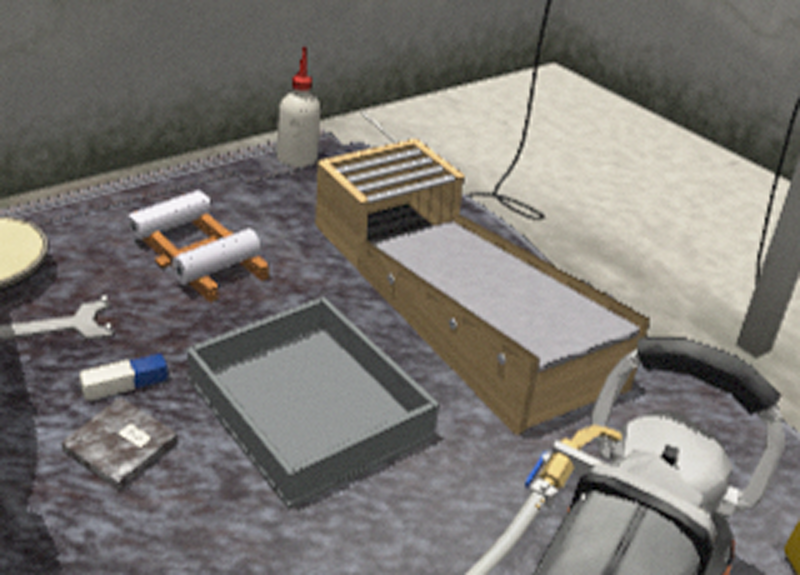

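View pics/side0b.png

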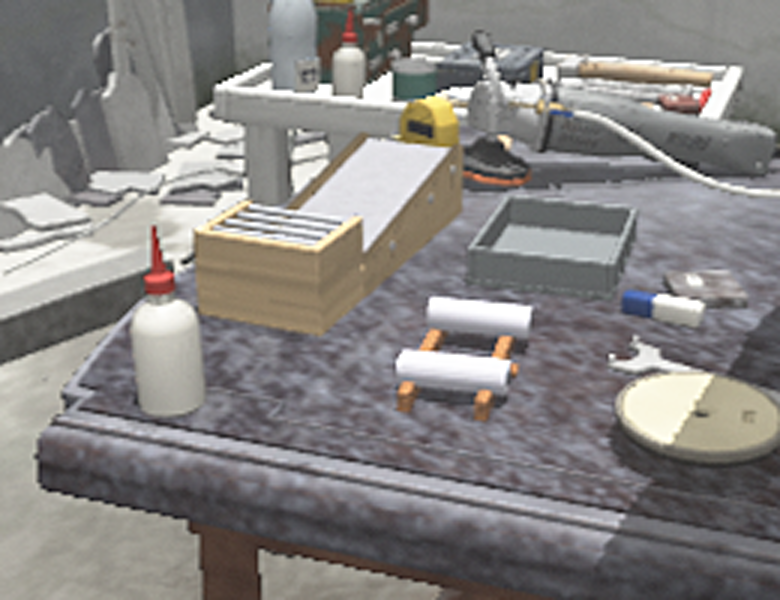

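```bash
cat > fit.py <<'E'
from h import *
from scipy.optimize import least_squares
S=lambda p:(np.array(p)/2.5+[150,110]); D=lambda p:(np.array(p)/3+[100,100])
a=robot.get_image("scene"); b=robot.get_image("side")
def fit(x0,pts):
    def W(x,P): c,s=np.cos(x[2]),np.sin(x[2]); return [x[0]+c*P[0]-s*P[1],x[1]+s*P[0]+c*P[1],P[2]]
    f=lambda x:np.concatenate([proj(im,W(x,P))-q for im,P,q in pts])
    r=least_squares(f,x0,loss="soft_l1",x_scale=[10,10,.1]); print(np.round(r.x[:2],1),round(np.degrees(r.x[2]),2)); print(np.round(r.fun.reshape(-1,2),1).tolist())
    return r.x
print("ramp");fit([600,130,3.14],[(a,(57,118,73),S((538,363))),(a,(-57,118,73),S((648,322))),(a,(57,118,0),S((520,432))),(a,(57,-198,77),S((317,180))),(a,(57,-118,77),S((368,202))),(a,(-57,-118,77),S((463,180))),(a,(-57,-198,77),S((415,140))),
 (b,(57,118,73),D((461,145))),(b,(-57,118,73),D((362,137))),(b,(57,-198,77),D((322,248))),(b,(-57,-198,77),D((197,232))),(b,(57,-118,77),D((362,217))),(b,(-57,-118,77),D((246,203))),(b,(57,-198,0),D((322,330)))])
print("tray");fit([440,90,3.14],[(a,(65,75,35),S((292,480))),(a,(-65,75,35),S((437,407))),(a,(-65,-75,35),S((322,299))),(a,(65,-75,35),S((189,352))),(b,(65,-75,35),D((612,268))),(b,(-65,-75,35),D((470,253))),(b,(-65,75,35),D((512,197))),(b,(65,75,35),D((636,206)))])
for n,p in(("A",[(a,(0,0,21.5),S((169,213))),(a,(-40,0,34),S((205,192))),(a,(40,0,21.5),S((135,227))),(b,(-40,0,21.5),D((400,366))),(b,(40,0,21.5),D((511,375))),(b,(0,0,21.5),D((455,371)))]),
 ("B",[(a,(0,0,21.5),S((218,256))),(a,(-40,0,21.5),S((257,245))),(a,(40,0,21.5),S((182,268))),(b,(-40,0,21.5),D((430,314))),(b,(40,0,21.5),D((531,322))),(b,(0,0,21.5),D((480,318)))])):
    print(n);fit([445,320,3.14],p)
E
python3 fit.py
```

```text
ramp
[627. 102.] 177.95
[[-1.5, -0.0], [2.1, -1.4], [-0.4, 2.2], [-0.0, -7.5], [-3.0, -0.5], [0.5, -2.8], [0.5, -1.1], [-0.0, -1.3], [-1.3, -2.7], [0.3, -1.6], [-0.3, -2.6], [1.0, -2.0], [-0.3, -2.9], [1.2, 0.7]]
tray
[439.6  83.7] 183.21
[[-0.8, -0.4], [1.5, -0.2], [0.4, -0.4], [-1.6, -0.3], [1.5, -2.7], [-0.2, -3.0], [-1.6, -2.1], [0.7, -0.8]]
A
[447.2 364.6] 187.65
[[-0.2, 0.1], [-1.0, -0.7], [-0.9, -0.3], [0.1, -1.5], [-0.7, -1.1], [-0.3, -1.5]]
B
[457.1 274.8] 183.01
[[-0.1, 0.4], [-0.7, -0.3], [-1.3, 0.9], [-0.1, -1.5], [-1.2, -0.1], [-0.7, -0.8]]
```

```bash
python3 -m inch '[[[0.087,-0.04,-0.022,0,-2.7],[0.087,-0.085,-0.047,0,-5.4],[0.087,-0.135,-0.075,0,-8.1],[0.087,-0.185,-0.104,0,-10.8],[0.087,-0.235,-0.132,0.01,-13.5],[0.087,-0.285,-0.16,0.02,-16.2],[0.087,-0.325,-0.182,0.03,-18.9],[0.087,-0.352,-0.197,0.036,-21.6]]]' 20
python3 - <<'E'
from h import *
s=robot.observe(); print(s["tool_pos"],np.round(s["ee_rot"],3).tolist())
im=robot.get_image("wrist"); save(im,"w1")
K,R,t=cam(im); print("cam",np.round(-R.T@t))
for d in robot.trace("roller_1_center",im)[:3]:
    m=np.array(d["pixels"]).astype(np.uint8); c=max(cv2.findContours(m,0,1)[0],key=cv2.contourArea)
    bx=cv2.boxPoints(cv2.minAreaRect(c)); print(round(d["p"],2),m.sum(),np.round(ray(im,bx.mean(0),22)),[np.round(ray(im,p,22)).tolist() for p in bx],np.round(bx).tolist())
E
```

```text
time: 1.8
tool_pos: [453.9, 317.9, 200.3]
ee_rot: [[-0.994, -0.109, 0.0], [-0.109, 0.994, -0.0], [-0.0, -0.0, -1.0]]
wrist_force: [-0.1, 0.8, 0.0]
width: 0.997
grasp_force: 0.0
[453.90875129 317.89950379 200.25586774] [[-0.994, -0.109, 0.0], [-0.109, 0.994, -0.0], [-0.0, -0.0, -1.0]]
cam [376. 310. 348.]
0.72 1961 [449. 368.  22.] [[410.0, 348.0, 22.0], [407.0, 375.0, 22.0], [490.0, 389.0, 22.0], [493.0, 360.0, 22.0]] [[288.0, 130.0], [314.0, 130.0], [314.0, 207.0], [288.0, 207.0]]
```

View pics/w1.png

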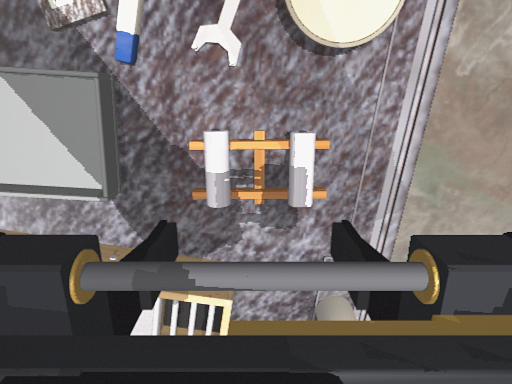

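Run:
```python
from h import *
im=robot.get_image("wrist")
for p in((301.5,169),(303,132),(301,206),(217,169),(217,131),(218,207)): print(p,np.round(ray(im,p,22),1))
```

```text
(301.5, 169) [450.1 366.6  22. ]
(303, 132) [411.2 362.4  22. ]
(301, 206) [491.7 372.3  22. ]
(217, 169) [459.6 277.   22. ]
(217, 131) [419.4 274.2  22. ]
(218, 207) [502.6 281.1  22. ]
```

```bash
python3 -m inch '[[[0.046,0,-0.021,0.01,0],[0.046,-0.0006,-0.0417,0.03,0],[0.046,-0.0006,-0.0417,0.055,0],[0.046,-0.0006,-0.0417,0.085,0],[0.046,-0.0006,-0.0417,0.11,0],[0.046,-0.0006,-0.0417,0.13,0],[0.046,-0.0006,-0.0417,0.14,0],[0.046,-0.0006,-0.0417,0.14,0]]]' 20
python3 - <<'E'
from h import *
im=robot.get_image("side"); save(im,"s1")
a=cv2.imread("pics/s1.png")[140:260,190:350]; cv2.imwrite("pics/s1b.png",cv2.resize(a,None,fx=4,fy=4,interpolation=cv2.INTER_CUBIC))
E
```

```text
time: 2.95
tool_pos: [457.0, 279.3, 60.4]
ee_rot: [[-0.994, -0.111, -0.001], [-0.111, 0.994, -0.0], [0.001, -0.0, -1.0]]
wrist_force: [-0.7, 1.0, 1.3]
width: 0.527
grasp_force: 0.0
```

View pics/s1b.png

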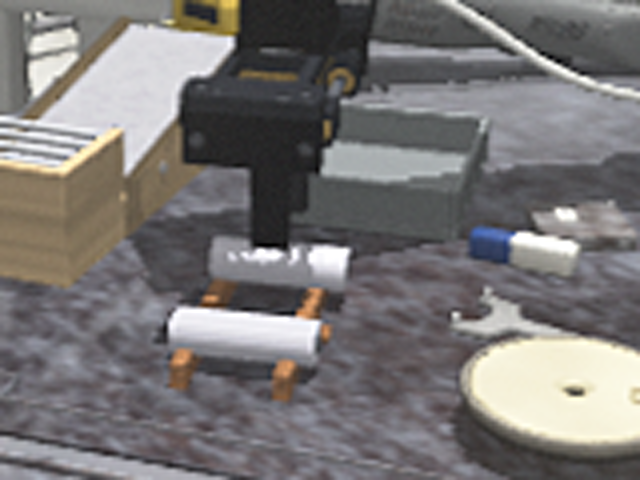

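```bash
python3 -m inch '[[[0.046,-0.001,-0.002,0.012,0],[0.046,-0.001,-0.002,0.024,0],[0.046,-0.001,-0.002,0.032,0],[0.046,-0.001,-0.002,0.032,0],[0.02,-0.001,-0.002,0.032,0],[0.02,-0.001,-0.002,0.032,0],[0.02,-0.001,-0.002,0.032,0],[0.02,-0.001,-0.002,0.032,0]]]' 20
python3 -m inch '[[[0.02,0,0,0,0],[0.02,0,0,-0.01,0],[0.02,0,0,-0.03,0],[0.02,0,0,-0.06,0],[0.02,0,0,-0.09,0],[0.02,0,0,-0.12,0],[0.02,0,0,-0.13,0],[0.02,0,0,-0.13,0]]]' 20
python3 - <<'E'
from h import *
im=robot.get_image("side"); save(im,"s2")
a=cv2.imread("pics/s2.png")[80:260,150:390]; cv2.imwrite("pics/s2b.png",cv2.resize(a,None,fx=3,fy=3,interpolation=cv2.INTER_CUBIC))
s=robot.observe();print(s["wrist_force"],s["moment"])
E
```

```text
time: 4.0
tool_pos: [458.9, 277.0, 28.8]
ee_rot: [[-0.994, -0.11, 0.0], [-0.11, 0.994, 0.0], [-0.0, 0.0, -1.0]]
wrist_force: [-0.7, 0.6, 1.8]
width: 0.293
grasp_force: 20.0
time: 5.0
tool_pos: [458.8, 276.9, 158.7]
ee_rot: [[-0.994, -0.11, 0.0], [-0.11, 0.994, 0.0], [-0.0, 0.0, -1.0]]
wrist_force: [-0.7, -0.3, -1.6]
width: 0.286
grasp_force: 20.0
[-0.60587805  0.32387962 -0.56043487] [ 0.0261628   0.0142706  -0.01533436]
```

View pics/s2b.png

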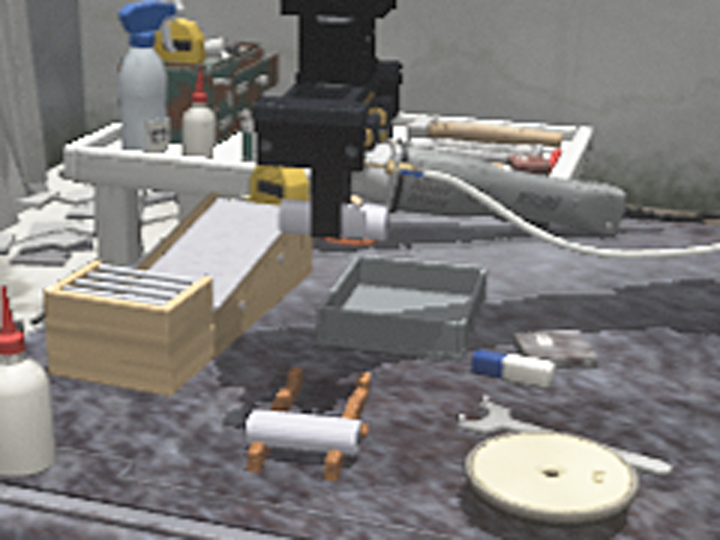

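Run:
```python
from h import *
a=robot.get_image("scene"); b=robot.get_image("side")
def tri(p,q):
    P=[k[0]@np.c_[k[1],k[2]] for k in(cam(a),cam(b))]
    X=cv2.triangulatePoints(P[0],P[1],np.array(p,float),np.array(q,float)).ravel(); return X[:3]/X[3]
print("handle",tri((434,254),(262,113)),"brass/blue valve",tri((363,300),(280,136)), "tape", )
for z in(0,40,80): print(ray(b,(283,149),z),ray(b,(262,113),z), ray(a,(390,280),z))
save(a,"sc2"); c=cv2.imread("pics/sc2.png")[150:384,250:512]; cv2.imwrite("pics/sc2b.png",cv2.resize(c,None,fx=2.5,fy=2.5,interpolation=cv2.INTER_CUBIC))
```

```text
handle [ 577.18344352 -127.57673521  155.77502179] brass/blue valve [497.86540976 -95.99923575  86.59499688] tape
[ 533.09037009 -259.30332501    0.        ] [ 785.08040134 -826.46740743    0.        ] [628.84646101 -33.23850965   0.        ]
[ 502.24062121 -130.79223296   40.        ] [ 730.66971669 -644.92677113   40.        ] [592.29262961 -59.095515    40.        ]
[471.39087232  -2.28114091  80.        ] [ 676.25903205 -463.38613484   80.        ] [555.73879822 -84.95252036  80.        ]
```

View pics/sc2b.png

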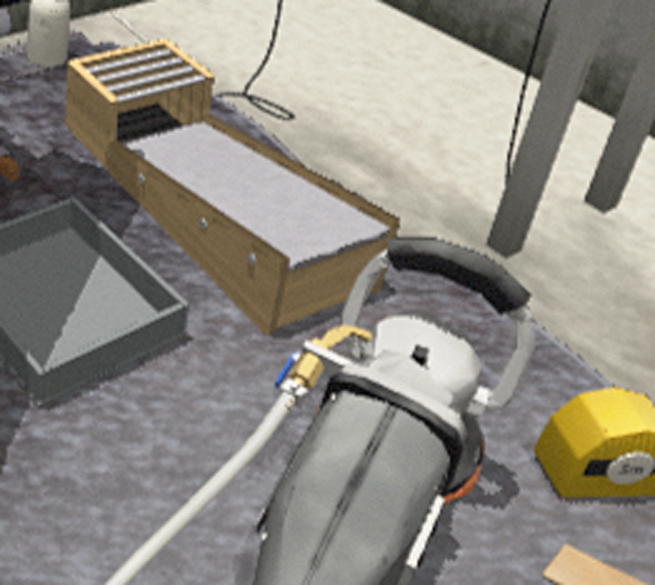

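```bash
python3 -m inch '[[[0.02,-0.012,-0.02,0,1],[0.02,-0.03,-0.053,0,2],[0.02,-0.052,-0.09,0,3.5],[0.02,-0.075,-0.13,0,5],[0.02,-0.097,-0.17,0,6],[0.02,-0.118,-0.206,0,7],[0.02,-0.134,-0.233,0,8],[0.02,-0.14,-0.244,0,8.3]]]' 20
python3 - <<'E'
from h import *
s=robot.observe(); print(s["tool_pos"],np.round(s["ee_rot"],3).tolist())
im=robot.get_image("wrist"); save(im,"w2")
E
```

```text
time: 6.15
tool_pos: [625.3, 46.2, 157.7]
ee_rot: [[-0.999, 0.039, -0.001], [0.039, 0.999, -0.002], [0.001, -0.002, -1.0]]
wrist_force: [0.3, 1.3, -1.3]
width: 0.293
grasp_force: 20.0
[625.3283186   46.24148999 157.72760275] [[-0.999, 0.039, -0.001], [0.039, 0.999, -0.002], [0.001, -0.002, -1.0]]
```

View pics/w2.png

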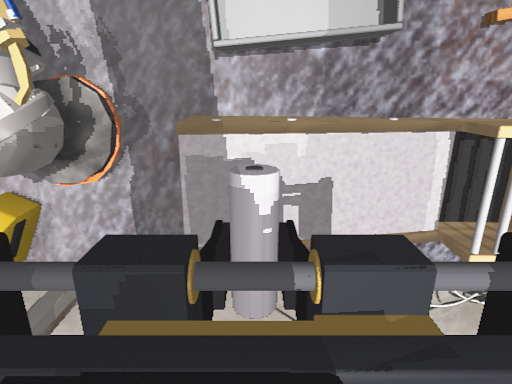

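Run:
```python
from h import *
im=robot.get_image("wrist")
for n,p,z in(("outer up",(184,118),73),("outer mid",(293,118),52),("outer low",(400,119),36),("inner up",(181,133),73),("inner mid",(290,132),52),("deck upper edge",(182,180),67),("deck foot",(438,200),25)): print(n,np.round(ray(im,p,z),1))
```

```text
outer up [563.4  -2.3  73. ]
outer mid [568.3  79.4  52. ]
outer low [574.  171.3  36. ]
inner up [574.1  -5.7  73. ]
inner mid [579.2  76.9  52. ]
deck upper edge [611.6 -10.2  67. ]
deck foot [651.9 219.2  25. ]
```

```bash
python3 -m inch '[[[0.02,0.001,0,0.015,0.4],[0.02,0.001,0,0.035,0.8],[0.02,0.001,0,0.055,0.8],[0.02,0.001,0,0.068,0.8],[0.02,0.001,0,0.074,0.8],[0.02,0.001,0,0.077,0.8],[0.02,0.001,0,0.079,0.8],[0.02,0.001,0,0.079,0.8]]]' 20
```

```text
time: 7.25
tool_pos: [624.0, 49.8, 79.9]
ee_rot: [[-0.999, 0.049, 0.001], [0.049, 0.999, 0.0], [-0.001, 0.0, -1.0]]
wrist_force: [-0.4, 0.0, -1.5]
width: 0.291
grasp_force: 20.0
```

```bash
python3 -m inch '[[[0.02,0,0,0.001,0],[0.02,0,0,0.002,0],[0.02,0,0,0.003,0],[0.02,0,0,0.003,0],[0.02,0,0,0.003,0],[0.02,0,0,0.003,0],[0.02,0,0,0.003,0],[0.02,0,0,0.003,0]]]' 20
```

```text
time: 8.25
tool_pos: [623.8, 49.7, 76.6]
ee_rot: [[-0.999, 0.049, 0.0], [0.049, 0.999, 0.0], [-0.0, 0.0, -1.0]]
wrist_force: [-0.1, 0.3, -1.5]
width: 0.291
grasp_force: 20.0
```

```bash
python3 -m inch '[[[0.034,0,0,0,0],[0.036,0,0,0,0],[0.038,0,0,0,0],[0.042,0,0,-0.002,0],[0.05,0,0,-0.008,0],[0.06,0,0,-0.025,0],[0.06,0,0,-0.05,0],[0.06,0,0,-0.08,0]]]' 20
python3 - <<'E'
from h import *
ims=[robot.get_image(n) for n in("wrist","scene")]
cv2.imwrite("pics/r1.png",cv2.cvtColor(np.vstack([ims[0]["color"][90:300],ims[1]["color"][120:330]]),cv2.COLOR_RGB2BGR))
E
```

```text
time: 9.25
tool_pos: [623.7, 49.6, 158.3]
ee_rot: [[-0.999, 0.049, 0.0], [0.049, 0.999, 0.0], [-0.0, 0.0, -1.0]]
wrist_force: [0.9, 0.1, 0.3]
width: 0.679
grasp_force: 0.0
```

View pics/r1.png

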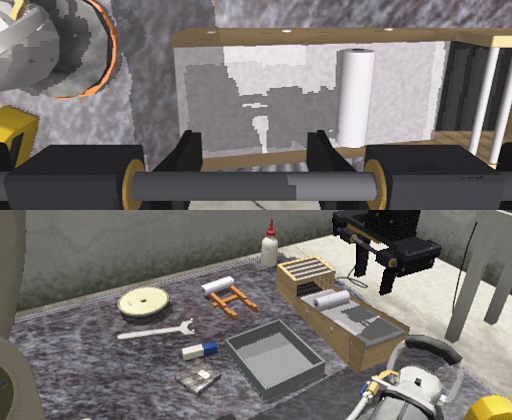

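```bash
python3 -m inch '[[[0.046,0.015,0.024,0,-1],[0.046,0.04,0.065,0,-2],[0.046,0.068,0.11,0,-3.5],[0.046,0.098,0.158,0,-5],[0.046,0.128,0.207,0,-6.5],[0.046,0.155,0.25,0,-7.5],[0.046,0.178,0.288,0,-8.5],[0.046,0.19,0.3075,0,-9.1]]]' 20
python3 - <<'E'
from h import *
ims=[robot.get_image(n) for n in("wrist","scene")]
for d in robot.trace("roller_1_center",ims[1])[:3]: print(d["p"],d["pixel"])
s=np.array(ims[1]["color"])[160:260,250:430]
cv2.imwrite("pics/r2.png",cv2.cvtColor(np.vstack([ims[0]["color"][90:300],cv2.resize(s,(512,284))]),cv2.COLOR_RGB2BGR))
print(robot.observe()["tool_pos"])
for d in robot.trace("roller_1_center",ims[0])[:2]:
    m=np.array(d["pixels"]).astype(np.uint8); bx=cv2.minAreaRect(cv2.findNonZero(m)); print(d["p"],bx,np.round(ray(ims[0],bx[0],22)))
E
```

```text
time: 10.35
tool_pos: [447.5, 368.3, 157.0]
ee_rot: [[-0.994, -0.113, -0.0], [-0.113, 0.994, 0.001], [-0.0, 0.001, -1.0]]
wrist_force: [0.4, -0.2, 0.1]
width: 0.53
grasp_force: 0.0
0.86 [217.3, 196.9]
[449.02773023 366.10328043 156.69194426]
0.71 ((253.0, 180.0), (86.0, 28.0), 90.0) [448. 368.  22.]
0.49 ((26.5, 143.0), (148.0, 53.0), 90.0) [437. 160.  22.]
```

View pics/r2.png

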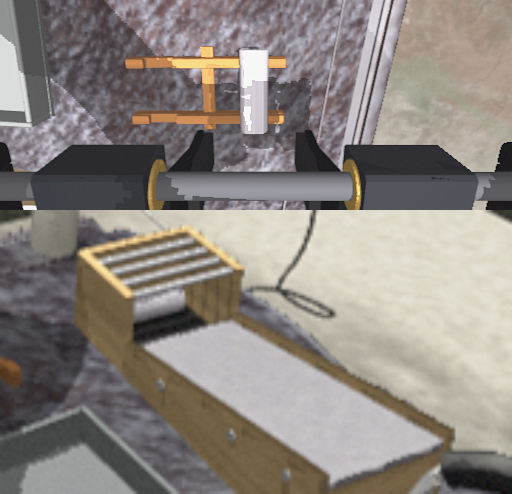

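```bash
python3 -m inch '[[[0.046,0,0,0.015,0],[0.046,0,0,0.04,0],[0.046,0,0,0.07,0],[0.046,0,0,0.095,0],[0.046,0,0,0.113,0],[0.046,0,0,0.123,0],[0.046,0,0,0.129,0],[0.046,0,0,0.129,0]]]' 20
python3 -m inch '[[[0.046,0,0,0,0],[0.02,0,0,0,0],[0.02,0,0,0,0],[0.02,0,0,0,0],[0.02,0,0,0,0],[0.02,0,0,0,0],[0.02,0,0,0,0],[0.02,0,0,0,0]]]' 20
```

```text
time: 11.55
tool_pos: [449.1, 366.1, 27.6]
ee_rot: [[-0.994, -0.11, 0.0], [-0.11, 0.994, 0.0], [-0.0, 0.0, -1.0]]
wrist_force: [0.8, -0.0, -0.8]
width: 0.529
grasp_force: 0.0
time: 12.55
tool_pos: [448.9, 366.9, 27.8]
ee_rot: [[-0.994, -0.11, 0.0], [-0.11, 0.994, 0.001], [-0.001, 0.001, -1.0]]
wrist_force: [-1.6, 5.2, 3.1]
width: 0.293
grasp_force: 20.0
```

```bash
python3 -m inch '[[[0.02,0,0,-0.005,0],[0.02,0,0,-0.02,0],[0.02,0,0,-0.045,0],[0.02,0,0,-0.075,0],[0.02,0,0,-0.105,0],[0.02,0,0,-0.125,0],[0.02,0,0,-0.132,0],[0.02,0,0,-0.132,0]]]' 20
```

```text
time: 13.55
tool_pos: [449.0, 365.7, 159.7]
ee_rot: [[-0.994, -0.11, 0.0], [-0.11, 0.994, 0.0], [-0.0, -0.0, -1.0]]
wrist_force: [0.0, -0.0, -2.6]
width: 0.291
grasp_force: 20.0
```

```bash
python3 -m inch '[[[0.02,-0.01,-0.024,0,1],[0.02,-0.029,-0.07,0,2],[0.02,-0.05,-0.12,0,3.5],[0.02,-0.071,-0.17,0,5],[0.02,-0.093,-0.223,0,6.5],[0.02,-0.115,-0.275,0,7.5],[0.02,-0.131,-0.315,0,8.5],[0.02,-0.139,-0.333,0,9.1]]]' 20
python3 -m inch '[[[0.02,0,0,0,0],[0.02,0,0,0.01,0],[0.02,0,0,0.03,0],[0.02,0,0,0.05,0],[0.02,0,0,0.065,0],[0.02,0,0,0.073,0],[0.02,0,0,0.077,0],[0.02,0,0,0.077,0]]]' 20
```

```text
time: 14.55
tool_pos: [623.9, 45.8, 158.6]
ee_rot: [[-0.999, 0.054, -0.001], [0.054, 0.999, -0.002], [0.001, -0.002, -1.0]]
wrist_force: [0.1, 0.5, -1.3]
width: 0.293
grasp_force: 20.0
time: 15.55
tool_pos: [623.9, 50.4, 82.7]
ee_rot: [[-0.999, 0.049, 0.0], [0.049, 0.999, 0.0], [-0.0, 0.0, -1.0]]
wrist_force: [0.3, 0.7, -0.9]
width: 0.29
grasp_force: 20.0
```

```bash
python3 -m inch '[[[0.02,0,0,0.001,0],[0.02,0,0,0.002,0],[0.02,0,0,0.003,0],[0.02,0,0,0.004,0],[0.02,0,0,0.005,0],[0.02,0,0,0.006,0],[0.02,0,0,0.0065,0],[0.02,0,0,0.0065,0]]]' 20
```

```text
time: 16.55
tool_pos: [623.7, 50.4, 76.0]
ee_rot: [[-0.999, 0.049, -0.0], [0.049, 0.999, 0.0], [0.0, 0.0, -1.0]]
wrist_force: [-0.1, 0.1, -2.1]
width: 0.296
grasp_force: 20.0
```

```bash
python3 -m inch '[[[0.032,0,0,0,0],[0.035,0,0,0,0],[0.038,0,0,0,0],[0.042,0,0,-0.001,0],[0.046,0,0,-0.004,0],[0.05,0,0,-0.015,0],[0.05,0,0,-0.04,0],[0.05,0,0,-0.07,0]]]' 20
python3 -m inch '[[[0.05,0,0,-0.002,0],[0.05,0,0,-0.002,0],[0.05,0,0,-0.002,0],[0.05,0,0,-0.002,0],[0.05,0,0,-0.002,0],[0.05,0,0,-0.002,0],[0.05,0,0,-0.002,0],[0.05,0,0,-0.002,0]]]' 20
python3 - <<'E'
from h import *
w=robot.get_image("wrist");s=robot.get_image("scene")
for im in(w,s):
  for d in robot.trace("roller_1_center",im)[:2]:
    m=np.array(d["pixels"]).astype(np.uint8); bx=cv2.minAreaRect(cv2.findNonZero(m)); print(d["p"],np.round(bx[0]),bx[1:],np.round(ray(im,bx[0],66)))
cv2.imwrite("pics/r3.png",cv2.cvtColor(np.vstack([w["color"][90:300],cv2.resize(np.array(s["color"])[160:260,250:430],(512,284))]),cv2.COLOR_RGB2BGR))
E
```

```text
time: 17.55
tool_pos: [623.5, 50.3, 147.2]
ee_rot: [[-0.999, 0.049, -0.0], [0.049, 0.999, -0.0], [0.0, -0.0, -1.0]]
wrist_force: [0.0, -0.1, -0.2]
width: 0.575
grasp_force: 0.0
time: 18.55
tool_pos: [623.7, 50.4, 148.0]
ee_rot: [[-0.999, 0.049, 0.0], [0.049, 0.999, 0.0], [-0.0, 0.0, -1.0]]
wrist_force: [0.8, -0.8, -0.0]
width: 0.577
grasp_force: 0.0
0.97 [256. 198.] ((106.0, 34.0), 90.0) [624.  52.  66.]
```

View pics/r3.png

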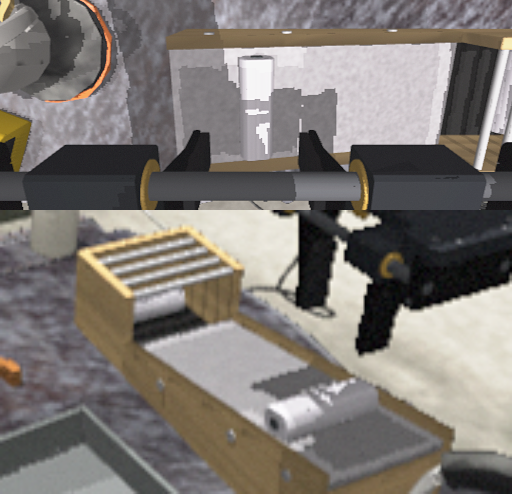

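```bash
python3 -m inch '[[[0.036,0,0.001,0.01,0],[0.036,0,0.001,0.028,0],[0.036,0,0.001,0.046,0],[0.036,0,0.001,0.058,0],[0.036,0,0.001,0.066,0],[0.036,0,0.001,0.069,0],[0.036,0,0.001,0.071,0],[0.036,0,0.001,0.071,0]]]' 35
python3 -m inch '[[[0.036,0,0,0.0003,0],[0.036,0,0,0.0006,0],[0.036,0,0,0.0009,0],[0.036,0,0,0.0012,0],[0.036,0,0,0.0015,0],[0.036,0,0,0.0015,0],[0.036,0,0,0.0015,0],[0.036,0,0,0.0015,0]]]' 35
```

```text
time: 19.75
tool_pos: [623.9, 51.5, 77.3]
ee_rot: [[-0.999, 0.049, 0.0], [0.049, 0.999, 0.0], [-0.0, 0.0, -1.0]]
wrist_force: [-0.9, -0.4, -0.4]
width: 0.412
grasp_force: 0.0
time: 20.75
tool_pos: [623.8, 51.4, 75.6]
ee_rot: [[-0.999, 0.049, 0.0], [0.049, 0.999, 0.0], [-0.0, 0.0, -1.0]]
wrist_force: [1.0, 0.7, -0.5]
width: 0.411
grasp_force: 0.0
```

Still no contact; creep 1.5 mm more.

```bash
python3 -m inch '[[[0.036,0,0,0.0003,0],[0.036,0,0,0.0006,0],[0.036,0,0,0.0009,0],[0.036,0,0,0.0012,0],[0.036,0,0,0.0015,0],[0.036,0,0,0.0015,0],[0.036,0,0,0.0015,0],[0.036,0,0,0.0015,0]]]' 35
```

```text
time: 21.75
tool_pos: [623.8, 51.4, 74.2]
ee_rot: [[-0.999, 0.049, 0.0], [0.049, 0.999, 0.0], [-0.0, 0.0, -1.0]]
wrist_force: [-2.2, 0.5, 3.4]
width: 0.415
grasp_force: 1.9
```

```bash
python3 -m inch '[[[0.02,0,0,0,0],[0.02,0,0,0,0],[0.02,0,0,0,0],[0.02,0,0,0,0],[0.02,0,0,0,0],[0.02,0,0,0,0],[0.02,0,0,-0.002,0],[0.02,0,0,-0.005,0]]]' 35
```

```text
time: 22.75
tool_pos: [623.6, 51.2, 79.0]
ee_rot: [[-0.999, 0.049, -0.0], [0.049, 0.999, -0.0], [0.0, -0.0, -1.0]]
wrist_force: [1.2, 0.1, -2.0]
width: 0.29
grasp_force: 35.0
```

```bash
python3 -m inch '[[[0.02,0,0,-0.01,0],[0.02,0,0,-0.03,0],[0.02,0,0,-0.055,0],[0.02,0.02,0.003,-0.075,0],[0.02,0.05,0.007,-0.08,0],[0.02,0.085,0.012,-0.08,0],[0.02,0.125,0.017,-0.08,0],[0.02,0.16,0.021,-0.08,0]]]' 35
python3 -m inch '[[[0.02,0.018,0.003,0,0],[0.02,0.025,0.003,0.01,0],[0.02,0.025,0.003,0.04,0],[0.02,0.025,0.003,0.075,0],[0.02,0.025,0.003,0.105,0],[0.02,0.025,0.003,0.12,0],[0.02,0.025,0.003,0.125,0],[0.02,0.025,0.003,0.125,0]]]' 35
python3 - <<'E'
from h import *
for n in("scene","side"):
  im=robot.get_image(n)
  for t in("roller_1_center","tray"):
    for d in robot.trace(t,im)[:2]: print(n,t,d["p"],np.round(d["pixel"]),np.round(ray(im,d["pixel"],35)))
E
```

```text
time: 23.75
tool_pos: [464.1, 80.4, 160.5]
ee_rot: [[-0.999, 0.049, 0.002], [0.049, 0.999, 0.001], [-0.002, 0.001, -1.0]]
wrist_force: [-0.6, -0.2, -0.6]
width: 0.29
grasp_force: 35.0
time: 24.75
tool_pos: [440.7, 84.4, 34.5]
ee_rot: [[-0.999, 0.049, 0.001], [0.049, 0.999, 0.0], [-0.001, 0.0, -1.0]]
wrist_force: [-0.7, -0.1, -0.6]
width: 0.287
grasp_force: 35.0
scene roller_1_center 0.52 [261. 269.] [409.  77.  35.]
scene tray 0.73 [267. 281.] [403.  44.  35.]
side roller_1_center 0.7 [208. 179.] [625. 192.  35.]
side tray 0.56 [282. 189.] [422. 191.  35.]
```

```bash
python3 -m inch '[[[0.02,0,0,0.003,0],[0.02,0,0,0.005,0],[0.02,0,0,0.0065,0],[0.02,0,0,0.0075,0],[0.02,0,0,0.0083,0],[0.02,0,0,0.0083,0],[0.02,0,0,0.0083,0],[0.02,0,0,0.0083,0]]]' 20
```

```text
time: 26.05
tool_pos: [440.2, 84.4, 25.8]
ee_rot: [[-0.999, 0.049, 0.0], [0.049, 0.999, 0.0], [-0.0, 0.0, -1.0]]
wrist_force: [0.2, 0.0, -2.0]
width: 0.294
grasp_force: 20.0
```

```bash
python3 -m inch '[[[0.02,0,0,0.0008,0],[0.02,0,0,0.0016,0],[0.03,0,0,0.0016,0],[0.036,0,0,0.0016,0],[0.044,0,0,0.0016,0],[0.05,0,0,0,0],[0.05,0,0,-0.015,0],[0.05,0,0,-0.04,0]]]' 20
python3 -m inch '[[[0.05,0,0,-0.04,0],[0.05,0,0,-0.09,0],[0.05,0,0,-0.13,0],[0.05,0,0,-0.15,0],[0.05,0,0,-0.15,0],[0.05,0,0,-0.15,0],[0.05,0,0,-0.15,0],[0.05,0,0,-0.15,0]]]' 20
python3 - <<'E'
from h import *
for n in("scene","side","wrist"):
  im=robot.get_image(n); save(im,"f_"+n)
  for t in("roller_1_center","tray"):
    for d in robot.trace(t,im)[:3]:
      m=np.array(d["pixels"]).astype(np.uint8); print(n,t,round(d["p"],2),np.round(d["pixel"]),m.sum(),np.round(ray(im,d["pixel"],15)))
E
```

```text
time: 27.05
tool_pos: [439.8, 84.2, 66.6]
ee_rot: [[-0.999, 0.049, -0.001], [0.049, 0.999, -0.0], [0.001, -0.001, -1.0]]
wrist_force: [0.8, -0.4, -0.2]
width: 0.57
grasp_force: 0.0
time: 28.05
tool_pos: [439.8, 84.2, 215.1]
ee_rot: [[-0.999, 0.049, -0.001], [0.049, 0.999, -0.001], [0.001, -0.001, -1.0]]
wrist_force: [0.1, 0.5, -0.3]
width: 0.577
grasp_force: 0.0
scene roller_1_center 0.66 [272. 269.] 568 [438.  84.  15.]
scene roller_1_center 0.31 [346. 232.] 7063 [638. 109.  15.]
scene tray 0.91 [274. 264.] 4603 [448.  94.  15.]
side roller_1_center 0.75 [285. 181.] 218 [443.  83.  15.]
side tray 0.97 [284. 189.] 1339 [431. 141.  15.]
wrist roller_1_center 0.86 [253. 163.] 1654 [439.  83.  15.]
```

```bash
python3 -c "
from workcell import robot
print(robot.sign_off())"
```

```text
the job is handed in; nothing more can be done
None
```

The roller from the rack notch nearer the tray is the round one: it rolled down into the caged box by itself. The other, worn roller stayed on the ramp and now lies in the grey tray; I handed the job in at about 28 s.

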